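# Top up the spring magazine with a milling blank

### The job

Load the spare ivory milling blank into the spring magazine: set it flat in the mouth on top of the ivory blank already there, then press it down against the spring until both end catches snap over its carrier and hold it down by themselves. Leave the pink blank and the other things on the worktop where they are.

Things in the scene. Friction and masses are not known exactly. Their poses are not given: they have to be found in the camera images.
- ivory_blank_centre (a point): Centre (half-way up) of the spare ivory blank, the one to load, lying flat on the worktop. A blank is a two-layer block 40 (x) x 76 (y) x 20 mm on a grey carrier plate 40 x 100 x 6 mm, 26 mm high in all; the carrier stands out 12 mm at each end in y. x: across the width (grasp here), y: along, z: up; alike when turned by half a turn. 0.10 to 0.20 kg.
- pink_blank_centre (a point): Centre (half-way up) of a blank of the same shape and size in pink, lying on the worktop; not wanted, leave it. It and the spare ivory blank may lie in either place. One place is left of the magazine, one right; the fixed model trimmer, 0.30 m high, stands between the left place and the magazine from x = 0.53 m on, so keep the arm drawn in when swinging past it.
- loaded_blank_centre (a point): Centre (half-way up) of the ivory blank already in the magazine: same shape and axes, held down under the catches at the start, its block's top 90 mm above the worktop. The new blank rests on it first, and pushes it down.
- magazine: Spring magazine, fixed: grey base 90 (x) x 200 (y) x 10 mm, four aluminium corner posts forming a column open at the top, with full-height windows for the fingers in both long sides, y = -32 to +32 mm. Origin: centre of the base's underside, on the worktop; x across, y along, z up. Inside the posts 45 (x) x 105 (y) mm, straight to 98 mm height, flared outwards above to 108.5 mm.
- magazine_mouth (a point): Point on the column's axis 90 mm above the worktop, on top of the loaded blank: a new blank set in the mouth first rests with its underside here (its top at 116 mm). It must go down 26 mm, so that its top is here, and be pressed 2 to 6 mm further for the catches to snap in (bottom stop: 10 mm further). Pressing force grows from about 5 N to 10 to 15 N. Let go, the stack rises against the catches.
- follower (a joint): Sprung platform under the stack, slides down: 0 m at the start with one blank latched, 0.026 with two latched, 0.036 at the bottom stop; spring 250 N/m, preload 7.5 N at 0.
- catch_left (a joint): Sprung steel catch with a red tab at the magazine's +y end: 0 m = in (nose 8 mm into the column, flat underside at 70 mm height, sloping top up to 89 mm), up to 0.011 when pushed out by a passing carrier; it springs back in by itself once the carrier's top is below it.
- catch_right (a joint): The same catch at the magazine's -y end: 0 m = in, up to 0.011 pushed out.
- plaster_cast: Bystander: tan plaster model of a jaw, 54 x 68 x 29 mm, origin at the centre of its underside.
- red_lid_jar: Bystander: white jar with a red lid, 58 mm across, 70 mm high, origin at the centre of its underside.
- dish: Bystander: low white dish, 66 mm across, 22 mm high, origin at the centre of its underside.

How it is judged (in metres and radians):
At the end, for the whole second after the job is handed in: The spare ivory blank is level (0.05 rad) and at rest in the magazine, within 6 mm of its axis, its centre 73 to 81 mm above the magazine's underside, both catches back in (under 2 mm), the first blank below it in the column (centre under 56 mm) (z of ivory_blank_centre in the frame of magazine between 0.073 and 0.081 m and horizontal distance between each of ivory_blank_centre, loaded_blank_centre and magazine below 0.006 m and angle between ivory_blank_centre's own z axis and vertical below 0.05 rad and value of joint each of catch_left, catch_right below 0.002 m and z of loaded_blank_centre in the frame of magazine below 0.056 m and velocity of joint follower between -0.01 and 0.01 m/s); the robot touches nothing.
It fails at once if the pink blank is moved by more than 3 cm (distance of pink_blank_centre from where it was at the start of the episode above 0.03 m).
It fails at once if a bystander is moved by more than 3 cm (distance of any of plaster_cast, red_lid_jar, dish from where it was at the start of the episode above 0.03 m).
It also fails if it takes over 50 s, if anything falls off the work surface, if the arm or the gripper's body presses on something with over 40 N, if the wrist force passes 120 N, or if a joint passes its speed limit or range.

### The arm

A 6-joint arm with a two-finger parallel gripper is mounted at the origin on a cart in front of the work surface, level with it; the furniture and walls round the work are solid. World frame = base frame: x ahead of the robot, y to its left, z up, the work surface at z = 0. Lengths are in m, angles in degrees, forces in N, time in s.
With the tool pointing down it reaches from about 0.4 to 0.825 m from the base axis. Payload 7 kg.
Tool frame: the origin (TCP) lies at the very end of the fingers, on their centre line; the grasp point (between the pads) lies 19 mm behind it (ctrl.grip_point_offset is the distance from the TCP to the grasp point, in m); x points along the fingers, z is the direction in which the jaws open and shut, and the axes are right-handed (so a half turn about x gives the same grasp; the last joint's range is limited). The gripper opens to 88 mm and grips with 3 to 60 N. Pads are 19 mm wide; open, the fingers measure 130 mm over their backs; the gripper's body (78 mm by 193 mm) begins 47 mm behind the grasp point.
Start: joints at [-58.493, 20.546, 0.682, 0, -70.136, -16.507], TCP at [0.175, -0.652, 0.227] pointing down, gripper open.
Joint ranges: [-176.03, 176.03], [-82.01, 121.73], [-58.28, 71.71], [-173.87, 95.51], [-174.79, -0.11], [-173.66, 173.66]. Speed limits (degrees/s): [136.94, 136.94, 172.46, 180, 180, 180].

### API

Orientations are given as [roll, pitch, yaw] about the fixed x, y, z axes, in that order (R = Rz(yaw) Ry(pitch) Rx(roll)).
In Python, from plant import get_obs, snapshot, calibration, close_job, ctrl gives the robot as it stands.
- The arm moves only by the tool move_arm, never from a script. Its argument "commands" is a list that holds one entry, the list of rows, each a list of 4 numbers: the shift along the tool's x, y, z in cm, then the turn about the tool's x in rad. In form: [[[dx, dy, dz, spin], ...]]. A call has 1 to 8 rows; each row shifts and turns the commanded pose from where the row before left it, along the tool's axes as they then stand; what a row does not reach is not made up. A row lasts 1/10 s, in which the tool goes at most 50 mm and 8.59 degrees, less where a joint would pass 70% of its speed; a pose out of reach is approached as far as the arm can. A call with a gripper value outside its range is refused whole. "jaw" is the finger opening in cm, from 0 to 8.76, set as the call begins (left out, the last holds). The fingers move at their own pace and stop on an object; the grip force is fixed at half the most. Time passes only in rows, so rows that do not move let the fingers close. It gives the time, the measured TCP pose, the force and the opening at its end, in the units of the state.
- get_obs(): the state, without advancing time (a new reading comes with each control period).
- snapshot(name): name is "scene" or "top" or "wrist"; returns (picture, depth): 480x640x3 uint8, red, green, blue; 480x640 float32, m along the optical axis (not along the pixel's ray), 0 where there is no reading.
- calibration(name): a dict with "mtx" (3x3 intrinsics, pixels), "T" (4x4, takes a point from camera to world coordinates); the wrist camera has in their place "tool_from_camera" (4x4, takes a point from camera to tool coordinates, whose origin is the TCP and whose axes are the tool frame's). Camera axes: x right, y up, looking along -z (the intrinsics and any distortion apply to the point x, -y, -z); pixel columns grow to the right and rows downward; lengths in m; the calibration is good to about 2 mm. A picture is of the moment at which its call begins: read the wrist's pose just before it. calibration takes no time and is no camera call.
- close_job(): hands the job in, once; it reports no verdict.
The state is a dict: "clock": time; "joint_pos": joint angles; "qvel": joint speeds; "tau": joint torques, N m; "tool_pos": TCP position; "orientation": TCP orientation; "force": force on the tool from outside, world axes, zero at the start; "moment": the same for the moment, N m; "opening": finger opening in m.
Only numpy, scipy, OpenCV 4.12 (cv2) and the standard library are available. Lean on these libraries where they do the work, as an engineer would, in place of code of your own. Each camera call takes 0.05 s, during which the arm holds its last target. There are 200 camera calls.

## Working session

There is one attempt and no reset: what is moved stays moved. The work goes in short steps, Python scripts to look and compute and a tool call to move; the robot and the scene stay as the last step left them, time stands still between calls to the robot, and variables do not carry over. Pictures are saved under pics/ and viewed, about 8 in all and at most 12, crops included, and the job is handed in when it is done.

Besides the shell and the picture viewer there is one more tool, called by a JSON object that holds its "method" and its "body". move_arm: Moves the arm, as the interface text tells. Its arguments: {"type":"object","properties":{"commands":{"type":"array"},"jaw":{"type":"number"}},"required":["commands"]}

```bash
mkdir -p pics; ls; cat > h.py <<'E'
import numpy as np,cv2
from plant import get_obs,snapshot,calibration,close_job,ctrl
from scipy.spatial.transform import Rotation as R
def toolT():
    o=get_obs();T=np.eye(4);T[:3,:3]=R.from_euler('xyz',o['orientation'],degrees=True).as_matrix();T[:3,3]=o['tool_pos'];return T
def cloud(name):
    c=calibration(name);T=toolT()@np.array(c['tool_from_camera']) if name=='wrist' else np.array(c['T'])
    p,d=snapshot(name);K=np.array(c['mtx']);v,u=np.mgrid[:480,:640]
    P=np.stack([(u-K[0,2])/K[0,0]*d,-(v-K[1,2])/K[1,1]*d,-d],-1)
    W=P@T[:3,:3].T+T[:3,3];W[d==0]=np.nan
    return p,W
def save(n,p): cv2.imwrite('pics/'+n,p[...,::-1])
E
python3 - <<'E'
from h import *
print(get_obs())
for n in('scene','top'):
    p,W=cloud(n);save(n+'1.png',p);np.savez('/tmp/'+n,p=p,W=W);print({k:v for k,v in calibration(n).items()})
E
```

```text
pics
{'clock': 0.0, 'joint_pos': array([-5.84936902e+01,  2.05926818e+01,  6.31860649e-01, -2.27575322e-02,
       -7.01351619e+01, -1.65073559e+01]), 'qvel': array([ 0.09951062, -0.00610591, -0.08686162,  0.01400202, -0.05775164,
        0.11399871]), 'tau': array([ 1.08209399e-03, -5.82713950e+01,  2.93052542e+01,  6.99670315e+00,
        6.77254808e-03, -2.28512208e-04]), 'tool_pos': array([ 0.17454857, -0.65151312,  0.22558579]), 'orientation': array([  3.94411721,  89.90166098, 108.93532008]), 'force': array([ 0.51119282,  0.27286346, -0.40330738]), 'moment': array([-0.03699507, -0.0130684 ,  0.01845317]), 'opening': 0.08737866141627797}
{'mtx': array([[619.22686431,   0.        , 312.16965106],
       [  0.        , 619.22686431, 245.44113671],
       [  0.        ,   0.        ,   1.        ]]), 'T': array([[ 0.86458904,  0.25180738, -0.43483197, -0.18406264],
       [-0.50244569,  0.4231807 , -0.75396713, -1.37520743],
       [-0.00584199,  0.87035116,  0.49239693,  0.94097519],
       [ 0.        ,  0.        ,  0.        ,  1.        ]])}
{'mtx': array([[508.48044374,   0.        , 325.60033977],
       [  0.        , 508.48044374, 243.77333421],
       [  0.        ,   0.        ,   1.        ]]), 'T': array([[-0.01232114,  0.97861605, -0.20532612,  0.34346088],
       [-0.9999204 , -0.01150037,  0.00519036, -0.0525791 ],
       [ 0.00271804,  0.20537373,  0.97867985,  1.3094537 ],
       [ 0.        ,  0.        ,  0.        ,  1.        ]])}
```

View pics/top1.png

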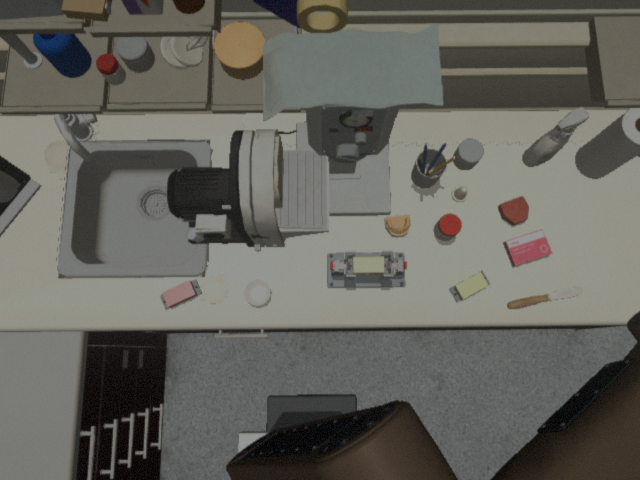

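View pics/scene1.png

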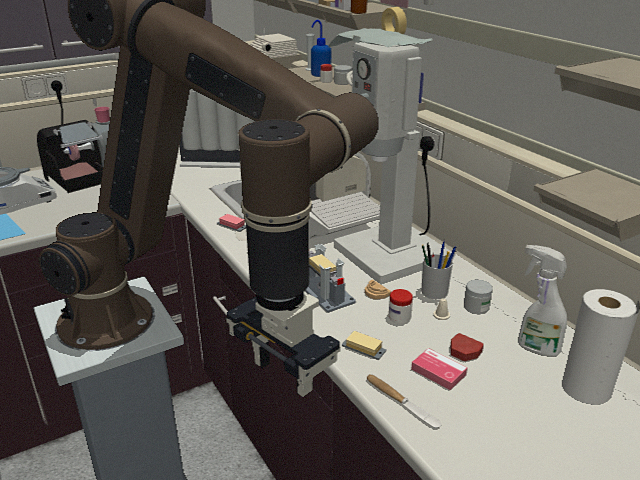

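Ivory spare lies right of the magazine at top-px (470,286); the magazine is at (367,270), the pink blank at (181,293), the dish at (258,293), the jar at (450,226) and the cast at (398,225). I'll turn these into positions.

```bash
python3 - <<'E'
from h import *
z=np.load('/tmp/top.npz');p,W=z['p'],z['W']
hsv=cv2.cvtColor(p,cv2.COLOR_RGB2HSV)
def rect(sl,zlo,zhi,sat=None):
    m=np.zeros((480,640),bool);m[sl]=1
    m&=(W[...,2]>zlo)&(W[...,2]<zhi)
    if sat: m&=hsv[...,1]>sat
    q=W[m];r=cv2.minAreaRect(q[:,:2].astype(np.float32)*1000);print(m.sum(),r,np.median(q[:,2]),q.mean(0))
rect(np.s_[265:305,445:495],.015,.04)
rect(np.s_[265:305,445:495],.015,.04,60)
rect(np.s_[250:282,350:388],.08,.1,60)
rect(np.s_[245:295,320:412],.005,.2)
rect(np.s_[245:295,320:412],.1,.13)
print(hsv[286,470],hsv[267,370],W[286,470],W[267,370],W[300,420])
print('cast',W[225,398],'jar',W[226,450],'knife',W[300,530])
o=get_obs();T=toolT();print(T.round(3)); print(ctrl, [a for a in dir(ctrl) if a[0]!='_'])
c=calibration('wrist');print(c)
E
```

```text
482 ((500.5803527832031, -425.056396484375), (39.94703674316406, 82.73448181152344), 27.344024658203125) 0.026173627596467464 [ 0.50158122 -0.4268155   0.02600926]
21 ((488.365234375, -421.34686279296875), (32.518245697021484, 64.7245101928711), 8.25078296661377) 0.022237933007400512 [ 0.48494988 -0.39797185  0.02238216]
14 ((527.8295288085938, -147.25411987304688), (49.95520782470703, 13.877541542053223), 75.53669738769531) 0.09001430040981895 [ 0.53093719 -0.1370782   0.09012727]
2742 ((548.2570190429688, -162.94302368164062), (237.70513916015625, 128.60836791992188), 89.33820343017578) 0.06592848923839367 [ 0.54173363 -0.15973431  0.05061363]
227 ((548.7014770507812, -162.848876953125), (63.65789031982422, 122.16905975341797), 0.15297430753707886) 0.1069691830345818 [ 0.55147352 -0.16621699  0.10653103]
[ 32  53 150] [ 30  38 149] [ 0.49863265 -0.42351875  0.02882511] [ 0.54070841 -0.16628824  0.08822118] [ 4.67528396e-01 -3.00587879e-01 -8.19845144e-05]
cast [ 0.66283981 -0.24975766  0.01608332] jar [ 0.64516447 -0.37176431  0.07105059] knife [ 0.46261146 -0.57731222  0.01620334]
[[-0.001 -0.966 -0.259  0.175]
 [ 0.001 -0.259  0.966 -0.652]
 [-1.     0.     0.001  0.226]
 [ 0.     0.     0.     1.   ]]
<Robot object at 0x7f8756b5fe00> ['PlanningError', 'grip_point_offset']
{'mtx': array([[391.14302047,   0.        , 324.67073659],
       [  0.        , 391.14302047, 236.69919739],
       [  0.        ,   0.        ,   1.        ]]), 'tool_from_camera': array([[ 9.34239173e-04,  2.42533966e-01, -9.70142465e-01,
        -1.59290176e-01],
       [-9.02087365e-04,  9.70142698e-01,  2.42533156e-01,
         6.47502879e-02],
       [ 9.99999157e-01,  6.48569285e-04,  1.12513214e-03,
        -1.24032184e-05],
       [ 0.00000000e+00,  0.00000000e+00,  0.00000000e+00,
         1.00000000e+00]])}
```

{"method": "move_arm", "body": {"commands": [[[0,0,0,-0.149],[0,0,0,-0.149],[0,0,0,-0.149],[0,0,0,-0.149],[0,0,0,-0.149],[0,0,0,-0.149],[0,0,0,-0.149],[0,0,0,-0.149]]], "jaw": 8.7}}

```text
clock: 0.9
tool_pos: [0.1746, -0.6517, 0.226]
orientation: [-64.8, 89.9, 108.9]
force: [0.4, -0.2, -0.7]
opening: 0.0868
```

{"method": "move_arm", "body": {"commands": [[[0,0,0,-0.149],[0,0,0,-0.149],[0,0,0,-0.149],[0,0,0,-0.149],[0,0,0,0]]]}}

```text
clock: 1.4
tool_pos: [0.1746, -0.6517, 0.226]
orientation: [-98.1, 89.9, 109.5]
force: [1.1, -0.6, -1.1]
opening: 0.0868
```

```bash
cat >> h.py <<'E'
def go(target,yaw=None):
    """shift (cm, tool axes) to world target for TCP, and spin for z-axis yaw (deg)"""
    T=toolT();d=T[:3,:3].T@(np.array(target)-T[:3,3])*100
    y=np.degrees(np.arctan2(T[1,2],T[0,2]));s=0
    if yaw is not None: s=-np.radians((yaw-y+180)%360-180)
    print('tcp',T[:3,3].round(4),'xaxis',T[:3,0].round(4),'zyaw',y.round(2),'shift',d.round(2),'spin',round(s,4), 'F',get_obs()['force'].round(1))
E
python3 -c "
from h import *
go([.5,-.425,.2],207.3); print(get_obs()['joint_pos'].round(1))"
```

```text
tcp [ 0.1746 -0.6517  0.226 ] xaxis [-3.e-04  9.e-04 -1.e+00] zyaw -152.43 shift [  2.61  -5.04 -39.34] spin 0.0048 F [ 1.1 -0.6 -1.1]
[-58.5  20.6   0.7  -0.  -70.1  86.1]
```

{"method": "move_arm", "body": {"commands": [[[0.2,-0.5,-4,0],[0.2,-0.5,-4,0],[0.2,-0.5,-4,0],[0.2,-0.5,-4,0],[0.2,-0.5,-4,0],[0.2,-0.5,-4,0],[0.2,-0.5,-4,0],[0.2,-0.5,-4,0]]]}}

```text
clock: 2.2
tool_pos: [0.4414, -0.4678, 0.2104]
orientation: [-89.2, 90.0, 117.9]
force: [0.6, -0.8, 0.1]
opening: 0.0875
```

{"method": "move_arm", "body": {"commands": [[[0.3,-0.5,-3.7,0],[0.3,-0.5,-3.6,0],[0,0,0,0],[0,0,0,0]]]}}

```text
clock: 2.6
tool_pos: [0.5009, -0.4257, 0.204]
orientation: [-54.3, 89.9, 153.0]
force: [0.2, -0.7, 0.4]
opening: 0.0868
```

```bash
python3 - <<'E'
from h import *
go([.5,-.425,.2],207.3)
p,W=cloud('wrist');save('w1.png',p);np.savez('/tmp/w1',p=p,W=W)
m=(abs(W[...,0]-.5)<.08)&(abs(W[...,1]+.425)<.08)
for a,b in((.0215,.032),(.003,.012),(.003,.032)):
    q=W[m&(W[...,2]>a)&(W[...,2]<b)];print(len(q),cv2.minAreaRect(q[:,:2].astype(np.float32)*1000),np.median(q[:,2]))
E
```

```text
tcp [ 0.5009 -0.4257  0.204 ] xaxis [-9.e-04  5.e-04 -1.e+00] zyaw -152.66 shift [ 0.4  -0.1   0.05] spin 0.0006 F [ 0.2 -0.7  0.4]
3910 ((502.512451171875, -429.64776611328125), (39.982940673828125, 76.10447692871094), 27.37554931640625) 0.027026297886873607
982 ((500.63861083984375, -426.0389404296875), (157.65916442871094, 158.66554260253906), 89.70405578613281) 0.006878451025830151
4936 ((500.63861083984375, -426.0389404296875), (157.65916442871094, 158.66554260253906), 89.70405578613281) 0.026757944535735545
```

View pics/w1.png

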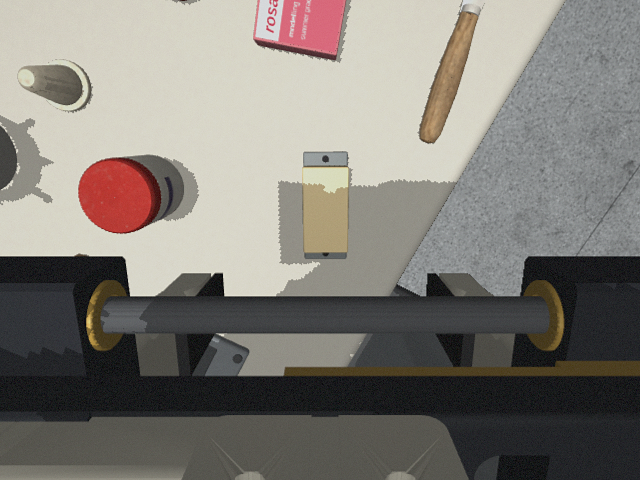

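The wrist view shows the ivory blank at px (326,205), and its top face fits 40 x 76 mm at (0.5025, -0.4296). The jar at (120,195) is clear of the gripper.

```bash
python3 -c "
from h import *
go([.5025,-.4296,.004],207.38)"
```

```text
tcp [ 0.5002 -0.4263  0.2043] xaxis [-7.e-04  3.e-04 -1.e+00] zyaw -152.68 shift [20.03  0.41 -0.06] spin -0.0011 F [-0.7  0.3 -0. ]
```

{"method": "move_arm", "body": {"commands": [[[3,0.2,0,0],[4,0.2,0,0],[4,0,0,0],[4,0,0,0],[2.5,0,0,0],[0,0,0,0],[0,0,0,0]]]}}

```text
clock: 3.35
tool_pos: [0.5018, -0.431, 0.0302]
orientation: [18.3, 90.0, -134.4]
force: [-0.0, -1.0, 0.0]
opening: 0.087
```

```bash
python3 -c "
from h import *
go([.5025,-.4296,.004],207.38)"
```

```text
tcp [ 0.5018 -0.431   0.0302] xaxis [-3.e-04 -3.e-04 -1.e+00] zyaw -152.66 shift [ 2.62 -0.09 -0.13] spin -0.0007 F [-0. -1.  0.]
```

{"method": "move_arm", "body": {"commands": [[[1.3,-0.1,0,0],[1.3,0,-0.1,0],[0,0,0,0],[0,0,0,0]]]}}

```text
clock: 3.75
tool_pos: [0.5027, -0.4287, 0.0036]
orientation: [-31.9, 90.0, 175.5]
force: [0.0, -0.0, 0.2]
opening: 0.0872
```

{"method": "move_arm", "body": {"commands": [[[0,0,0,0],[0,0,0,0],[0,0,0,0],[0,0,0,0],[0,0,0,0],[0,0,0,0],[0,0,0,0],[0,0,0,0]]], "jaw": 3}}

```text
clock: 4.55
tool_pos: [0.5026, -0.4287, 0.0036]
orientation: [-39.9, 90.0, 167.6]
force: [-0.1, 0.0, 0.7]
opening: 0.04
```

```bash
python3 -c "
from h import *
go([.5025,-.4296,.2],207.38);print(get_obs()['opening'])"
```

```text
tcp [ 0.5026 -0.4287  0.0036] xaxis [-1.e-04  0.e+00 -1.e+00] zyaw -152.56 shift [-19.64   0.07   0.05] spin 0.0011 F [-0.1  0.   0.7]
0.039952417913192484
```

{"method": "move_arm", "body": {"commands": [[[-2,0,0,0],[-4,0,0,0],[-4.5,0,0,0],[-4.5,0,0,0],[-4.5,0,0,0],[-4.5,0,0,0],[0,0,0,-0.1],[0,0,0,-0.149]]]}}

```text
clock: 5.35
tool_pos: [0.5032, -0.4288, 0.2456]
orientation: [118.9, 89.8, -19.2]
force: [0.8, 0.3, -1.5]
opening: 0.0397
```

{"method": "move_arm", "body": {"commands": [[[0,0,0,-0.149],[0,0,0,-0.149],[0,0,0,-0.149],[0,0,0,-0.149],[0,0,0,-0.149],[0,0,0,-0.1],[0,0,0,0]]]}}

```text
clock: 6.05
tool_pos: [0.5025, -0.4285, 0.2433]
orientation: [-138.2, 90.0, 132.0]
force: [-0.2, -1.2, -1.7]
opening: 0.0399
```

```bash
python3 -c "
from h import *
go([.485,-.163,.25],270);print(get_obs()['opening'])"
```

```text
tcp [ 0.5025 -0.4285  0.2433] xaxis [-4.e-04  4.e-04 -1.e+00] zyaw -89.8 shift [ -0.66  -1.66 -26.56] spin 0.0035 F [-0.2 -1.2 -1.7]
0.03990097712379618
```

{"method": "move_arm", "body": {"commands": [[[-0.1,-0.3,-3.8,0],[-0.1,-0.3,-3.8,0],[-0.1,-0.3,-3.8,0],[-0.1,-0.3,-3.8,0],[-0.1,-0.3,-3.8,0],[-0.1,-0.2,-3.8,0],[0,0,-3.7,0],[0,0,0,0]]]}}

```text
clock: 6.85
tool_pos: [0.4849, -0.1605, 0.2501]
orientation: [124.1, 89.9, 34.2]
force: [-0.1, -0.2, 0.0]
opening: 0.0397
```

{"method": "move_arm", "body": {"commands": [[[0,0,0,0],[0,0,0,0]]]}}

```text
clock: 7.05
tool_pos: [0.4851, -0.1641, 0.2496]
orientation: [15.2, 90.0, -74.7]
force: [0.5, 0.4, -1.4]
opening: 0.0401
```

```bash
python3 - <<'E'
from h import *
go([.5487,-.163,.12],180)
p,W=cloud('wrist');save('w2.png',p);np.savez('/tmp/w2',p=p,W=W)
m=(abs(W[...,0]-.549)<.07)&(abs(W[...,1]+.163)<.13)
for a,b in((.086,.094),(.104,.112),(.005,.013),(.066,.074),(.07,.2)):
    q=W[m&(W[...,2]>a)&(W[...,2]<b)];print(a,len(q),cv2.minAreaRect(q[:,:2].astype(np.float32)*1000),np.median(q[:,2]))
E
```

```text
tcp [ 0.4851 -0.1641  0.2496] xaxis [ 0.e+00 -1.e-04 -1.e+00] zyaw -89.96 shift [12.96  6.36 -0.1 ] spin 1.5714 F [ 0.5  0.4 -1.4]
0.086 5748 ((547.7897338867188, -163.18141174316406), (185.30043029785156, 51.84894943237305), 89.28266143798828) 0.09100894475805257
0.104 2014 ((547.6939086914062, -162.97640991210938), (124.15220642089844, 63.33773422241211), 89.56047821044922) 0.10885810771593973
0.005 4772 ((548.0313110351562, -163.12710571289062), (200.60043334960938, 90.14246368408203), 89.94107055664062) 0.011003555955498817
0.066 1784 ((547.8632202148438, -163.07174682617188), (179.90879821777344, 52.27288055419922), 89.66429138183594) 0.07116517974536399
0.07 12523 ((547.6934204101562, -163.04571533203125), (185.91539001464844, 63.33773422241211), 89.56047821044922) 0.09081905516026445
```

View pics/w2.png

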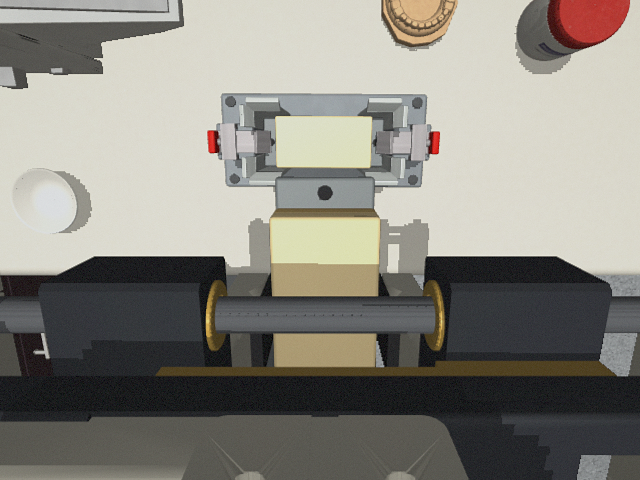

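Magazine axis at (0.5478, -0.1631), yaw about -0.2°. The view shows its top at px (325,140), both red tabs in, and the held blank below it at (325,240). I'll check how the blank sits in the fingers from the same picture.

```bash
python3 - <<'E'
from h import *
W=np.load('/tmp/w2.npz')['W']
T=toolT();L=(W-T[:3,3])@T[:3,:3]
s=L[178:208,270:380].reshape(-1,3);s=s[(abs(s[:,0])<.03)]
print('carrier',len(s),np.nanmin(s,0),np.nanmax(s,0),np.median(s,0))
b=L[208:262,262:390].reshape(-1,3);b=b[(abs(b[:,0])<.03)]
print('block',len(b),np.nanpercentile(b,[1,50,99],axis=0))
r=cv2.minAreaRect(b[:,1:].astype(np.float32)*1000);print(r)
r=cv2.minAreaRect(s[:,1:].astype(np.float32)*1000);print(r)
go([.5478,-.1631,.14],179.8)
E
```

```text
carrier 2958 [-0.00599456  0.03836999 -0.0204788 ] [-0.00023776  0.05043782  0.01981923] [-0.00374248  0.04466152 -0.00011061]
block 5866 [[-0.02512279  0.02228096 -0.01977329]
 [-0.02356711  0.03215295 -0.00050621]
 [-0.0062793   0.03885131  0.01900598]]
((30.446556091308594, -0.3699302673339844), (40.19248962402344, 17.238693237304688), 89.89514923095703)
((44.39103317260742, -0.3289909362792969), (12.044111251831055, 40.288352966308594), 0.09913264214992523)
tcp [ 0.485  -0.1644  0.2494] xaxis [-3.e-04 -1.e-04 -1.e+00] zyaw -89.98 shift [10.94  6.28 -0.13] spin 1.5746 F [ 1.3  0.1 -1.3]
```

{"method": "move_arm", "body": {"commands": [[[0,0,0,0.149],[0,0,0,0.149],[0,0,0,0.149],[0,0,0,0.149],[0,0,0,0.149],[0,0,0,0.149],[0,0,0,0.149],[0,0,0,0.149]]]}}

```text
clock: 7.9
tool_pos: [0.4849, -0.1648, 0.2492]
orientation: [-16.5, 90.0, -175.2]
force: [0.1, -0.3, -0.8]
opening: 0.0395
```

{"method": "move_arm", "body": {"commands": [[[0,0,0,0.149],[0,0,0,0.149],[0,0,0,0.083],[0,0,-3,0],[0,0,-3.2,0],[4,0,0,0],[4,0,0,0],[0,0,0,0]]]}}

```text
clock: 8.7
tool_pos: [0.5432, -0.1644, 0.1638]
orientation: [-5.9, 89.4, 173.9]
force: [-0.0, -0.3, -1.5]
opening: 0.0395
```

{"method": "move_arm", "body": {"commands": [[[0,0,0,0],[0,0,0,0]]]}}

```text
clock: 8.9
tool_pos: [0.5484, -0.1645, 0.1719]
orientation: [165.8, 89.8, -14.2]
force: [0.6, 0.1, -0.5]
opening: 0.0396
```

```bash
python3 -c "
from h import *
go([.5475,-.1627,.112],179.8);print(get_obs()['opening'])"
```

```text
tcp [ 0.5484 -0.1645  0.1719] xaxis [ 3.e-03 -8.e-04 -1.e+00] zyaw 179.97 shift [ 5.98 -0.18  0.11] spin 0.003 F [ 0.6  0.1 -0.5]
0.03963851266701268
```

{"method": "move_arm", "body": {"commands": [[[1.5,-0.15,0.05,0.003],[1.5,0,0,0],[1.5,0,0,0],[0.5,0,0,0],[0,0,0,0],[0,0,0,0],[0,0,0,0]]]}}

```text
clock: 9.6
tool_pos: [0.5474, -0.1623, 0.1209]
orientation: [175.4, 89.9, -4.7]
force: [-0.8, 0.2, -1.1]
opening: 0.0398
```

```bash
python3 -c "
from h import *
go([.5475,-.1627,.095],179.8);print(get_obs()['opening'])
p,W=cloud('scene');save('s2.png',cv2.resize(p[200:340,250:450],None,fx=4,fy=4))"
```

```text
tcp [ 0.5474 -0.1623  0.1209] xaxis [ 2.e-03 -2.e-04 -1.e+00] zyaw 179.84 shift [ 2.59  0.04 -0.01] spin 0.0006 F [-0.8  0.2 -1.1]
0.039808165043704616
```

View pics/s2.png

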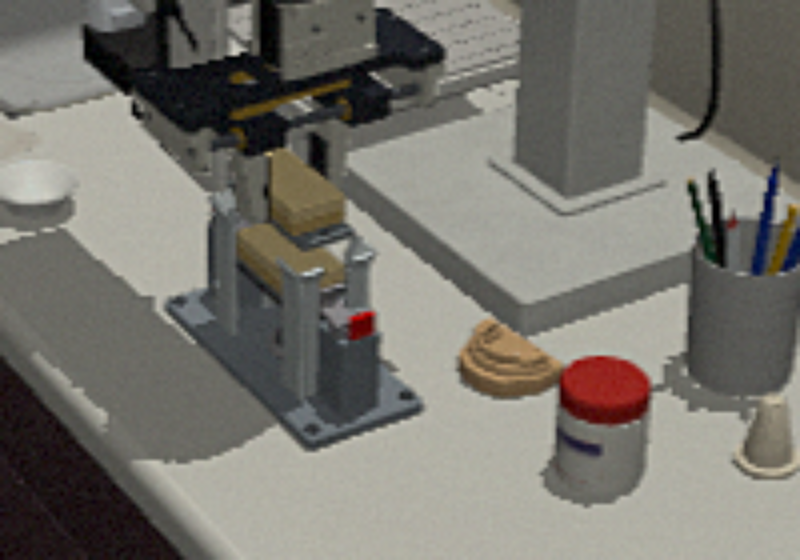

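The crop shows the held blank at (305,190), level and in line above the column. Lower it.

{"method": "move_arm", "body": {"commands": [[[0.6,0.04,0,0],[0.6,0,0,0],[0.6,0,0,0],[0.4,0,0,0],[0.3,0,0,0],[0.2,0,0,0],[0,0,0,0]]]}}

```text
clock: 10.35
tool_pos: [0.5465, -0.1627, 0.0928]
orientation: [33.9, 90.0, -146.2]
force: [-2.7, 0.8, 4.8]
opening: 0.0398
```

```bash
python3 -c "
from h import *
go([.5475,-.1627,.08],179.8);print(get_obs()['opening'],get_obs()['moment'])"
```

```text
tcp [ 0.5465 -0.1627  0.0928] xaxis [-3.e-04 -2.e-04 -1.e+00] zyaw 179.84 shift [ 1.28  0.   -0.1 ] spin 0.0007 F [-2.7  0.8  4.8]
0.03977510919576787 [ 0.29928948  0.9163813  -0.02477037]
```

{"method": "move_arm", "body": {"commands": [[[0.3,0,0,0],[0.3,0,0,0],[0.3,0,0,0],[0.3,0,0,0],[0.3,0,0,0],[0,0,0,0]]]}}

```text
clock: 10.95
tool_pos: [0.5473, -0.1629, 0.0787]
orientation: [160.5, 89.9, -19.7]
force: [-2.7, 0.0, 9.3]
opening: 0.0397
```

```bash
python3 -c "
from h import *
go([.5475,-.1627,.063],179.8);print(get_obs()['opening'],get_obs()['moment'])
p,W=cloud('scene');save('s3.png',cv2.resize(p[200:340,250:450],None,fx=4,fy=4))"
```

```text
tcp [ 0.5473 -0.1629  0.0787] xaxis [ 1.6e-03 -6.0e-04 -1.0e+00] zyaw 179.86 shift [ 1.57 -0.02 -0.02] spin 0.0011 F [-2.7  0.   9.3]
0.03967135014780817 [ 0.20223612  1.1602127  -0.01250914]
```

View pics/s3.png

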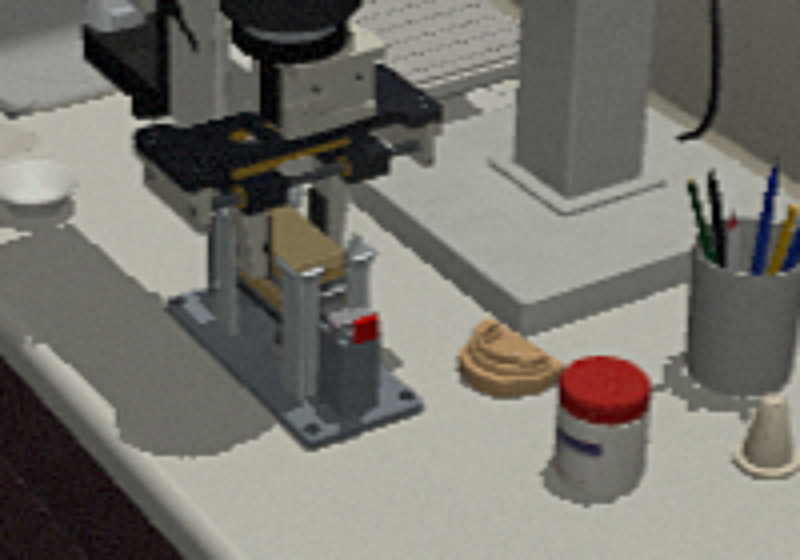

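The blank is going in level at (310,245) and the right catch's tab has moved outward. Continue.

{"method": "move_arm", "body": {"commands": [[[0.3,0,0,0],[0.3,0,0,0],[0.3,0,0,0],[0.3,0,0,0],[0.2,0,0,0],[0.2,0,0,0],[0,0,0,0],[0,0,0,0]]]}}

```text
clock: 11.8
tool_pos: [0.5476, -0.1629, 0.0633]
orientation: [162.2, 89.9, -17.9]
force: [-2.4, 1.0, 11.6]
opening: 0.0401
```

```bash
python3 -c "
from h import *
go([.5475,-.1627,.0625],179.8);print(get_obs()['opening'],get_obs()['moment'])
p,W=cloud('scene');save('s4.png',cv2.resize(p[200:340,250:450],None,fx=4,fy=4))
p,W=cloud('top');m=(abs(W[...,0]-.548)<.03)&(p[...,0]>p[...,1]*1.8)&(W[...,2]<.12)&(abs(W[...,1]+.163)<.12);q=W[m][:,1];print(np.median(q[q<-.163])+.1631,np.median(q[q>-.163])+.1631,len(q))"
```

```text
tcp [ 0.5476 -0.1629  0.0633] xaxis [ 2.2e-03 -7.0e-04 -1.0e+00] zyaw 179.87 shift [ 0.08 -0.02  0.01] spin 0.0013 F [-2.4  1.  11.6]
0.0401204296206507 [ 2.08291275e-01  1.40754353e+00 -1.27196337e-03]
-0.08775014289225916 0.09135903648913818 27
```

View pics/s4.png

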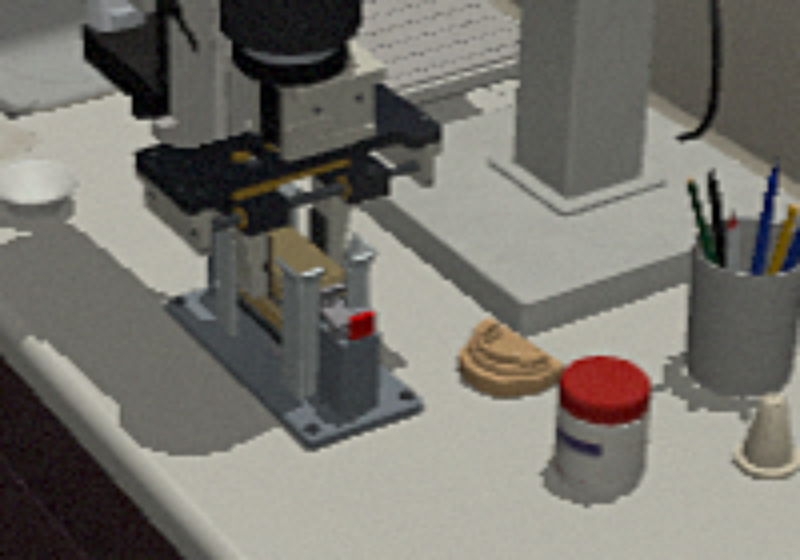

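The right tab is back in at (360,325). I'll press 1.5 mm more for margin, ease back up to rest on the catches, and check the force before opening.

{"method": "move_arm", "body": {"commands": [[[0.15,0,0,0],[0,0,0,0],[-0.2,0,0,0],[-0.2,0,0,0],[-0.1,0,0,0],[0,0,0,0],[0,0,0,0]]]}}

```text
clock: 12.6
tool_pos: [0.5476, -0.1629, 0.0668]
orientation: [164.0, 89.9, -16.2]
force: [-3.2, 0.0, 11.6]
opening: 0.0398
```

{"method": "move_arm", "body": {"commands": [[[-0.1,0,0,0],[-0.05,0,0,0],[0,0,0,0],[0,0,0,0]]]}}

```text
clock: 13.0
tool_pos: [0.5476, -0.1629, 0.0676]
orientation: [164.2, 89.9, -16.0]
force: [-0.4, -1.1, 8.0]
opening: 0.0401
```

{"method": "move_arm", "body": {"commands": [[[-0.1,0,0,0],[-0.1,0,0,0],[0,0,0,0],[0,0,0,0]]]}}

```text
clock: 13.4
tool_pos: [0.5475, -0.1629, 0.0677]
orientation: [173.1, 89.9, -7.0]
force: [6.2, -4.4, -8.0]
opening: 0.0401
```

The tool now pulls up with 8 N and does not move, so the catches hold. Back to neutral, open, and lift.

{"method": "move_arm", "body": {"commands": [[[0.1,0,0,0],[0,0,0,0]]]}}

```text
clock: 13.6
tool_pos: [0.5475, -0.1629, 0.0676]
orientation: [166.5, 89.9, -13.7]
force: [3.8, -3.5, -2.2]
opening: 0.0399
```

{"method": "move_arm", "body": {"commands": [[[0,0,0,0],[0,0,0,0],[0,0,0,0],[0,0,0,0],[0,0,0,0],[0,0,0,0],[0,0,0,0],[0,0,0,0]]], "jaw": 8.2}}

```text
clock: 14.4
tool_pos: [0.5466, -0.1626, 0.0676]
orientation: [-59.9, 90.0, 120.0]
force: [-0.0, 0.7, -0.3]
opening: 0.0817
```

{"method": "move_arm", "body": {"commands": [[[-0.5,0,0,0],[-1,0,0,0],[-2,0,0,0],[-3,0,0,0],[-3,0,0,0],[-3,0,0,0],[-3,0,0,0],[0,0,0,0]]]}}

```text
clock: 15.2
tool_pos: [0.549, -0.1631, 0.2284]
orientation: [172.7, 89.5, -7.4]
force: [0.3, 0.2, 0.5]
opening: 0.0818
```

{"method": "move_arm", "body": {"commands": [[[-1.5,0,2,0],[-1.5,0,3,0],[0,0,3,0],[0,0,0,0],[0,0,0,0],[0,0,0,0]]]}}

```text
clock: 15.8
tool_pos: [0.4671, -0.1624, 0.2528]
orientation: [175.0, 90.0, -5.1]
force: [-1.0, -1.0, -0.8]
opening: 0.082
```

```bash
python3 - <<'E'
from h import *
go([.5475,-.1627,.0625],180)
p,W=cloud('wrist');q,V=cloud('top')
for n,c,X in(('w',p,W),('t',q,V)):
    m=(abs(X[...,0]-.548)<.018)&(abs(X[...,1]+.163)<.035)&(X[...,2]>.05);a=X[m]
    if len(a)>20:
        f=np.linalg.lstsq(np.c_[a[:,:2],np.ones(len(a))],a[:,2],rcond=None)[0];print(n,len(a),np.median(a[:,2]),'slope',f[:2])
    m=(abs(X[...,0]-.548)<.03)&(c[...,0]>c[...,1]*1.8)&(X[...,2]<.12)&(abs(X[...,1]+.163)<.12);y=X[m][:,1]
    print('tabs',np.median(y[y<-.163])+.1631,np.median(y[y>-.163])+.1631,len(y))
save('f.png',np.vstack([cv2.resize(p[:300],(400,188)),cv2.resize(q[230:310,300:430],(400,246))]))
E
```

```text
tcp [ 0.4671 -0.1624  0.2528] xaxis [ 5.e-04 -0.e+00 -1.e+00] zyaw 179.83 shift [ 1.903e+01  1.000e-02 -8.030e+00] spin -0.0029 F [-1.  -1.  -0.8]
w 3716 0.09116209982603085 slope [-1.76188228 -0.57652765]
tabs -0.08987648080402097 nan 205
tabs nan nan 0
  return _methods._mean(a, axis=axis, dtype=dtype,
  ret = ret.dtype.type(ret / rcount)
```

View pics/f.png

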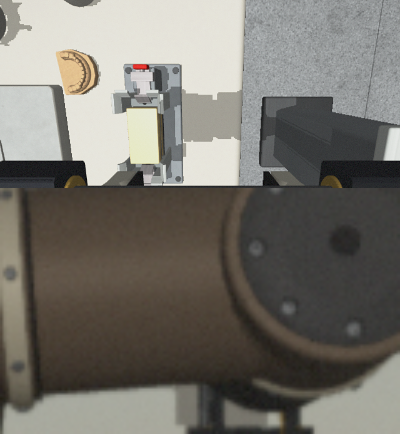

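Block top is at 0.091 m, the same reading the first, latched blank gave, and the right tab is in. The gripper hides the left catch, so I'll turn to the earlier viewpoint to check it and the level.

{"method": "move_arm", "body": {"commands": [[[0,0,0,-0.149],[0,0,0,-0.149],[0,0,0,-0.149],[0,0,0,-0.149],[0,0,0,-0.149],[0,0,0,-0.149],[0,0,0,-0.149],[0,0,0,-0.149]]]}}

```text
clock: 16.7
tool_pos: [0.4671, -0.1623, 0.252]
orientation: [-63.1, 89.9, -174.7]
force: [-0.2, 0.5, 0.0]
opening: 0.0822
```

{"method": "move_arm", "body": {"commands": [[[0,0,0,-0.149],[0,0,0,-0.149],[0,1.0,0,-0.08],[0,0.8,0,0],[0,0,0,0],[0,0,0,0],[0,0,0,0]]]}}

```text
clock: 17.4
tool_pos: [0.4843, -0.1632, 0.2523]
orientation: [-93.9, 90.0, 175.8]
force: [0.3, 0.1, 0.1]
opening: 0.0815
```

```bash
python3 - <<'E'
from h import *
go([.485,-.163,.25],270)
p,W=cloud('wrist');save('f2.png',p)
z=np.load('/tmp/w2.npz')
for n,c,X in(('before',z['p'],z['W']),('now',p,W)):
    m=(abs(X[...,0]-.548)<.017)&(abs(X[...,1]+.163)<.035)&(abs(X[...,2]-.09)<.02);a=X[m]
    f=np.linalg.lstsq(np.c_[a[:,:2],np.ones(len(a))],a[:,2],rcond=None)[0];print(n,len(a),np.median(a[:,2]),'slope',f[:2])
    m=(abs(X[...,0]-.548)<.03)&(c[...,0]>c[...,1]*1.8)&(X[...,2]<.12)&(abs(X[...,1]+.163)<.12);y=X[m][:,1]
    print('tabs',np.median(y[y<-.163])+.1631,np.median(y[y>-.163])+.1631,len(y))
E
```

```text
tcp [ 0.4843 -0.1632  0.2523] xaxis [-6.e-04  0.e+00 -1.e+00] zyaw -90.29 shift [ 0.23  0.07 -0.02] spin -0.005 F [0.3 0.1 0.1]
before 3883 0.09114658958339894 slope [-0.00092196 -0.00095119]
tabs -0.08861805251854885 0.08840556531781618 422
now 3863 0.09122878367237436 slope [ 0.00026334 -0.00093573]
tabs -0.08862157305494203 0.08833578357086258 427
```

View pics/f2.png

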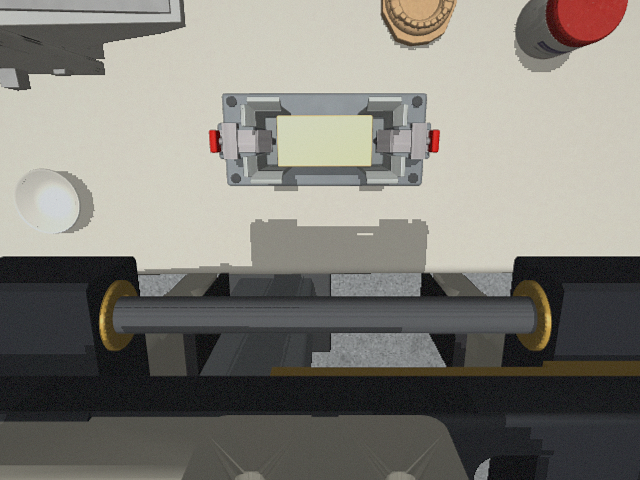

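Both tabs, at (214,141) and (435,141), are back within 0.1 mm of where they started, and the ivory top at (324,140) is level and at the latched height. Handing in.

```bash
python3 -c "
from h import *
print(close_job())"
```

```text
the job is handed in; nothing more can be done
None
```

The spare ivory blank is loaded in the magazine and held down by both catches. I handed the job in at about 17.5 s of the 50 s allowed. I gripped the blank at the right-hand place, set it in the mouth, pressed it about 30 mm down, then opened the fingers and withdrew.

**Last checks:**
- **Catches:** before I let go, an upward pull of 8 N did not move the blank. Afterwards both red tabs were within 0.1 mm of their starting positions.
- **Height and level:** the block's top reads 91.2 mm. The first blank read 91.1 mm from the same viewpoint when it was latched. The slope is under 0.001 rad.
- **Robot:** it was clear of everything, with almost no force on the tool (0.3 N or less).

**Not confirmed:**
- Two readings in the first check after release were unusable. The arm blocked the top camera, and gripper pixels spoiled the slope fit and hid the left catch. Looking again from the earlier viewpoint settled the height, slope and both catches.
- The first blank was not measured on its own. Its position below is inferred from the stack height.
- I did not re-measure the pink blank or the bystanders at the end. The arm never went near the pink blank, and the dish, cast and jar look unmoved in the last picture.

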